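Fit the LED lamp insert into the microscope lamp house

TASK

Take the LED lamp insert out of its cradle and slide it, glass nose first, into the round bore of the lamp house until the rim of the metal collar stands at the middle of the white depth band; let it go so that it stays there. Then press the green test button on top of the lamp house fully down and release it. Leave the other things on the bench where they are.

Things in the scene. Friction and masses are not known exactly. Their poses are not given: they have to be found in the camera images.
- lamp: LED lamp insert: round dark tube, 30 mm diameter, 179 mm long, 0.22 kg, lying level. Origin on its axis, near the centre of mass, a good place to grip; +x along the axis to the nose. Nose tip at x = +105 mm (last 10 mm tapered to 21 mm diameter), plain tube x = -38 to +95 mm, bright finned heat sink (40 mm diameter) x = -38 to -74 mm. May be turned about its own axis.
- band (a point): centre, on the tube's axis, of the 6 mm wide white depth band painted round the lamp's tube: at x = +45 mm of the lamp, 60 mm behind the nose tip. Axes as the lamp's.
- cradle: fixed grey plastic cradle in which the lamp lies at the start, level, lamp origin 70 mm above the cradle's origin. Origin on the underside; +x towards the lamp's nose. Base 120 x 64 x 8 mm (x -48 to +72); two vee supports 10 mm thick at x = -32.5 and +56 mm, 72 mm high, 52 mm wide; between them the tube is free for the fingers. Lift the lamp straight up.
- lamp_house: fixed lamp house on rubber feet: ivory base (108 x 104 mm, top at z = 37 mm) carrying a dark ribbed block (74 mm long, 84 mm wide, top at z = 151 mm) with a bright metal collar and the bore at one end, a lens at the other. Origin on the underside below the bore; +x is the way the lamp goes in; the bore's axis is level, along x at y = 0, z = 115 mm.
- mouth (a point): centre of the bore's mouth in the outer face of the metal collar (51 mm diameter, 6 mm thick): x = -50 mm, z = 115 mm of the lamp house, same axes. Bore 32 mm in diameter, 80 mm deep, with no stop at the right depth: only the band tells it. From 16 mm in, a sprung shoe in its roof rubs on the tube (some 5 N of drag) and holds it at any depth.
- test_button (a joint): travel of the green spring button, m: 0 released, 0.006 fully down; it moves straight down, needs about 5 N for the full travel and springs back.
- test_button_top (a point): centre of the button's upper face, 28 mm diameter, facing up, 173 mm above the bench when released; it moves with the button.
- bulb_box: bystander: yellow card box, 34 x 34 x 59 mm, upright, origin under its centre, loose.
- sample_cup: bystander: white sample cup with a red lid, 64 mm diameter, 66 mm high, origin under its centre, loose.
- eyepiece: bystander: black eyepiece standing on end, 33 mm diameter, 46 mm high, origin under its centre, loose.
- slide_carton: bystander: white card box with a blue stripe, 56 x 82 x 32 mm, origin under its centre, loose.
There are look-alikes about, which are no part of the job. Of the things that look like the lamp, the largest one is meant.

How it is judged:
By the outcome, as a careful person would: the job done as asked, in the order asked, and still so for the second after the job is handed in, with the robot touching nothing.
It also fails if it takes over 53 s, if anything falls off the work surface, if the arm or the gripper's body presses on something with over 40 N, if the wrist force passes 120 N, or if a joint passes its speed limit or range.

ROBOT

A 7-joint arm with a two-finger parallel gripper is mounted at the origin on a cart in front of the work surface, level with it; the furniture and walls round the work are solid. World frame = base frame: x ahead of the robot, y to its left, z up, the work surface at z = 0. Lengths are in m, angles in degrees, forces in N, time in s.
With the tool pointing down it reaches from about 0.35 to 0.775 m from the base axis. Payload 3.1 kg.
Tool frame: the origin (TCP) lies on the centre line of the jaws, within the pads' length; the fingertips stand 17 mm ahead of it and the grasp point (between the pads) lies 2 mm behind it (robot.tip_reach is the distance from the TCP to the fingertips, in m); z points along the fingers, y is the line along which they close (so a half turn about z gives the same grasp; the last joint's range is limited). The gripper opens to 85 mm and grips with 20 to 120 N. Pads are 22 mm wide; open, the fingers measure 114 mm over their backs; the gripper's body (76 mm by 85 mm) begins 54 mm behind the grasp point. The pads swing forward as they close: fully open they stand 13 mm farther back than shut.
Start: joints at [68.027, 17.813, 0.802, 86.603, -0.252, 75.585, -1.558], TCP at [0.184, -0.518, 0.248] pointing down, gripper open.
Joint ranges: [-154.91, 154.91], [-16.99, 109.72], [-72.82, 74.43], [7.12, 147.25], [-82.49, 262.49], [11.32, 116.49], [-174.64, 174.64]. Speed limits (degrees/s): [159.86, 159.86, 180, 180, 180, 180, 180].

INTERFACE

Orientations are given as [roll, pitch, yaw] about the fixed x, y, z axes, in that order (R = Rz(yaw) Ry(pitch) Rx(roll)).
In Python, from station import robot, fingers, vision, workorder, recognise gives the robot as it stands. Calls block until the motion is done:
- robot.move_to(position, orientation): joint-space move of the TCP to a pose.
- robot.line_to(position, orientation=None, velocity=0.15, f_stop=None): straight line of the TCP; orientation=None keeps the orientation; velocity is the mean speed in m/s. With f_stop (N) it stops when the force on the tool has changed by that much, and returns True; else False.
- robot.move_j(angles): joint-space move.
- fingers.gripper_to(opening, force=None): opening from 0.0 (shut) to 1.0 (fully open); force is the grip in N (None keeps the last); returns when the fingers have stopped.
- robot.pause(seconds).
- robot.inverse_kinematics(position, orientation): joint angles nearest the present ones, or None.
- vision.grab_frame(name): name is "scene" or "top" or "wrist"; returns the picture (384x512x3 uint8, red, green, blue); there is no depth.
- vision.calibration(name): a dict with "mtx" (3x3 intrinsics, pixels), "extrinsics" (4x4, takes a point from world to camera coordinates); the wrist camera has in their place "T_tool_cam" (4x4, takes a point from camera to tool coordinates, whose origin is the TCP and whose axes are the flange's). Camera axes: x right, y up, looking along -z (the intrinsics and any distortion apply to the point x, -y, -z); pixel columns grow to the right and rows downward; lengths in m; the calibration is good to about 2 mm. A picture is of the moment at which its call begins: read the wrist's pose just before it. calibration takes no time and is no camera call.
A pose or a line that the arm cannot do raises robot.PlanningError and nothing moves.
- workorder.close_job(): hands the job in; it is judged then, once.
Trained networks look in the newest picture that a camera, given by its name, has taken for a name from the list of things; names that differ only in an ending like _2 or _b are one class to them, and where a whole thing is asked for, a point or a joint stands for the part that bears it (a point fixed in the world has none). Each returns a list of dicts, best first, with "p" (0 to 1); they miss things now and then, are a little off and sometimes report something else, mostly with a low value. They report only what shows in the picture. A call takes as long as a camera call. They do not tell look-alikes from the thing itself.
- recognise(label, camera): "rect" ([centre column, centre row, width, height] in pixels, round what is visible of it).
Readings, each from a call of its own:
- robot.current_time_s(): time.
- robot.current_joint_positions(): joint angles.
- robot.current_dq(): joint speeds.
- robot.current_joint_torque(): joint torques, N m.
- robot.current_tool_pos(): TCP position.
- robot.current_eef_rot(): TCP orientation.
- robot.current_contact_force(): force on the tool from outside, world axes, zero at the start.
- robot.current_torque(): the same for the moment, N m.
- robot.current_finger_gap(): opening from 0.0 (shut) to 1.0 (fully open).
- robot.current_gripper_force(): force on a finger pad.
Only numpy, scipy, OpenCV 4.12 (cv2) and the standard library are available. Lean on these libraries where they do the work, as an engineer would, in place of code of your own. Each camera call takes 0.05 s, during which the arm holds its last target. There are 200 camera calls.

## Working session

There is one attempt and no reset: what is moved stays moved. The work goes in short steps, each a Python script; the robot and the scene stay as the last script left them, time stands still between calls to the robot, and variables do not carry over. Pictures are saved under pics/ and viewed, at most 10 in all, crops included, and the job is handed in when it is done.

```bash
ls; mkdir -p pics; python3 - <<'E'
from station import robot, fingers, vision, workorder, recognise
import cv2,numpy as np
np.set_printoptions(precision=4,suppress=True)
ims=[]
for c in ["scene","top"]:
    im=vision.grab_frame(c); cv2.imwrite(f"pics/{c}0.png",im[:,:,::-1])
    k=vision.calibration(c); print(c,k)
    for l in ["lamp","band","cradle","lamp_house","mouth","test_button","bulb_box","sample_cup","eyepiece","slide_carton"]:
        try: print(l,[(np.round(d["rect"]).tolist(),round(d["p"],2)) for d in recognise(l,c)])
        except Exception as e: print(l,e)
print(vision.calibration("wrist"), robot.current_time_s())
E
```

```text
pics
scene {'mtx': array([[384.7895,   0.    , 252.538 ],
       [  0.    , 384.7895, 199.7479],
       [  0.    ,   0.    ,   1.    ]]), 'extrinsics': array([[-0.7874, -0.6164, -0.0092,  0.3166],
       [ 0.4215, -0.5493,  0.7216, -0.4283],
       [-0.4498,  0.5643,  0.6923, -0.62  ],
       [ 0.    ,  0.    ,  0.    ,  1.    ]])}
lamp [([339.0, 222.0, 78.0, 35.0], 0.86), ([147.0, 252.0, 50.0, 14.0], 0.78), ([202.0, 200.0, 42.0, 21.0], 0.59)]
band [([205.0, 201.0, 41.0, 18.0], 0.82), ([147.0, 251.0, 55.0, 12.0], 0.69), ([341.0, 223.0, 73.0, 43.0], 0.6)]
cradle [([344.0, 248.0, 36.0, 19.0], 0.71)]
lamp_house [([248.0, 206.0, 51.0, 42.0], 0.56)]
mouth [([250.0, 207.0, 52.0, 38.0], 0.77)]
test_button [([248.0, 196.0, 18.0, 12.0], 0.53)]
bulb_box [([317.0, 184.0, 16.0, 26.0], 0.91), ([252.0, 175.0, 18.0, 26.0], 0.55)]
sample_cup [([251.0, 174.0, 21.0, 26.0], 0.64)]
eyepiece [([296.0, 290.0, 15.0, 20.0], 0.73)]
slide_carton [([295.0, 174.0, 28.0, 31.0], 0.88), ([249.0, 206.0, 52.0, 38.0], 0.47)]
top {'mtx': array([[469.7166,   0.    , 254.0545],
       [  0.    , 469.7166, 199.9535],
   
[... 641 characters left out ...]
209.0, 50.0, 51.0], 0.71)]
test_button [([239.0, 206.0, 11.0, 11.0], 0.62)]
bulb_box [([341.0, 216.0, 15.0, 16.0], 0.55)]
sample_cup [([308.0, 160.0, 22.0, 22.0], 0.78), ([238.0, 208.0, 48.0, 49.0], 0.27), ([296.0, 266.0, 29.0, 45.0], 0.23)]
eyepiece [([224.0, 273.0, 15.0, 10.0], 0.46), ([308.0, 159.0, 25.0, 20.0], 0.46)]
slide_carton [([343.0, 186.0, 35.0, 31.0], 0.93)]
{'mtx': array([[296.1375,   0.    , 255.7221],
       [  0.    , 296.1375, 190.8905],
       [  0.    ,   0.    ,   1.    ]]), 'T_tool_cam': array([[-0.0003,  0.9556,  0.2948,  0.0742],
       [ 1.    ,  0.0002,  0.0005,  0.0003],
       [ 0.0004,  0.2948, -0.9556, -0.1252],
       [ 0.    ,  0.    ,  0.    ,  1.    ]])} 1.1
```

```bash
python3 - <<'E'
import cv2
a=cv2.imread("pics/scene0.png");b=cv2.imread("pics/top0.png")
cv2.imwrite("pics/s1.png",cv2.resize(a[150:320,110:390],(800,486),interpolation=cv2.INTER_CUBIC))
cv2.imwrite("pics/t1.png",cv2.resize(b[115:325,140:400],(743,600),interpolation=cv2.INTER_CUBIC))
E
```

```text
(no output)
```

View pics/s1.png

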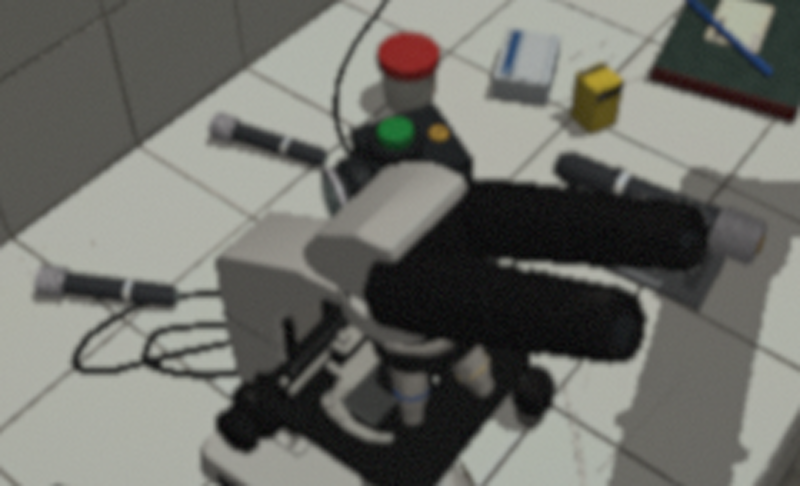

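View pics/t1.png

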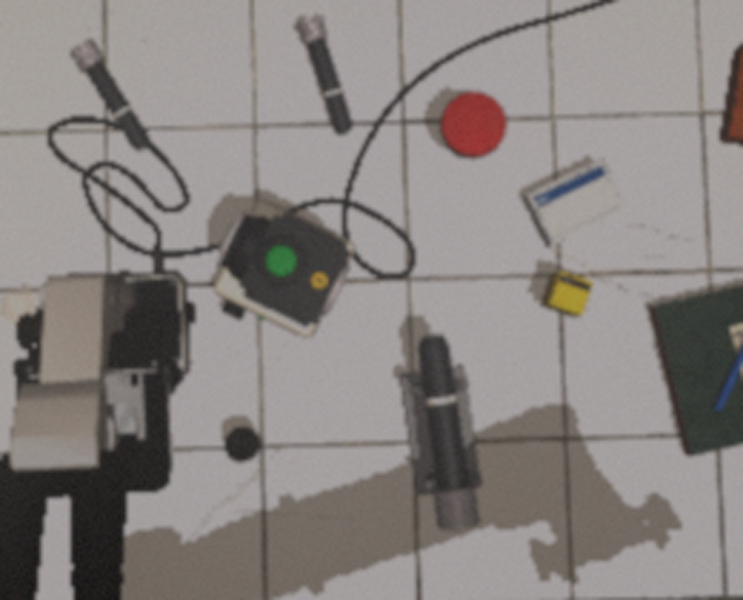

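Candidates for the lamp, in top-camera pixels: the big one in the cradle (298,268), a small loose one at (177,148), and another at (254,140). The cradled one is the largest. The scene picture shows the same three at (339,222), (147,252) and (202,200). The green button is at top (239,206), and the microscope stands at left of the house.

```bash
cat > h.py <<'E'
from station import robot, fingers, vision, workorder, recognise
import cv2,numpy as np
from scipy.spatial.transform import Rotation as Ro
np.set_printoptions(precision=4,suppress=True)
def rot(o): return Ro.from_euler("xyz",o,degrees=True).as_matrix()
def cam(c):
    k=vision.calibration(c)
    if c!="wrist": return k["mtx"],k["extrinsics"]
    T=np.eye(4);T[:3,:3]=rot(robot.current_eef_rot());T[:3,3]=robot.current_tool_pos()
    return k["mtx"],np.linalg.inv(T@k["T_tool_cam"])
F=np.diag([1,-1,-1.])
def proj(K,E,P):
    q=(F@(E[:3,:3]@np.atleast_2d(P).T+E[:3,3:])); q=K@q; return (q[:2]/q[2]).T
def ray(K,E,uv):
    d=E[:3,:3].T@(F@(np.linalg.inv(K)@[uv[0],uv[1],1])); return -E[:3,:3].T@E[:3,3], d/np.linalg.norm(d)
def atz(K,E,uv,z):
    c,d=ray(K,E,uv); return c+d*(z-c[2])/d[2]
def tri(obs):
    A=np.zeros((3,3));b=np.zeros(3)
    for K,E,uv in obs:
        c,d=ray(K,E,uv);M=np.eye(3)-np.outer(d,d);A+=M;b+=M@c
    p=np.linalg.solve(A,b); return p,[np.round(proj(K,E,p)[0]-uv,1) for K,E,uv in obs]
def shot(name):
    KE=cam("wrist");im=vision.grab_frame("wrist");cv2.imwrite(f"pics/{name}.png",im[:,:,::-1]);np.savez(f"pics/{name}.npz",K=KE[0],E=KE[1]);return KE
def load(name): z=np.load(f"pics/{name}.npz");return z["K"],z["E"]
E
python3 - <<'E'
from h import *
T=cam("top");S=cam("scene")
print("button",tri([(*T,(239,206)),(*S,(248.5,196))]))
print("band",tri([(*T,(294,255)),(*S,(327.8,214))]))
# crop->px: top x=140+u*.35,y=115+v*.35
f=lambda u,v:(140+u*.35,115+v*.35)
for n,uv,z in [("nose",(432,340),.085),("tail",(458,527),.085),("house",(281,262),.17),("eyep",(242,443),.046),("bulb",(569,294),.059),("cup",(473,124),.066),("b1",(215,285),.03),("b2",(310,332),.03),("b3",(352,250),.15),("scope0",(190,320),.1),("scope1",(60,275),.3)]:
    print(n,atz(*T,f(*uv),z))
print(S[1][:3,:3].T@-S[1][:3,3],T[1][:3,:3].T@-T[1][:3,3])
for p in [(.45,-.1,.3),(.45,-.25,.3),(.5,-.2,.35),(.35,-.2,.35),(.6,-.15,.35)]:
    for yaw in (0,90,180,-90): 
        q=robot.inverse_kinematics(p,[180,0,yaw]); print(p,yaw,None if q is None else np.round(q))
print(robot.current_eef_rot())
E
```

```text
button (array([ 0.5375, -0.1619,  0.1675]), [array([-0.1, -0.1]), array([0.2, 0. ])])
band (array([ 0.4084, -0.302 ,  0.0778]), [array([-0.1, -0.1]), array([0.2, 0. ])])
nose [ 0.464 -0.296  0.085]
tail [ 0.2917 -0.3145  0.085 ]
house [ 0.5354 -0.1606  0.17  ]
eyep [ 0.3706 -0.1144  0.046 ]
bulb [ 0.5042 -0.4295  0.059 ]
cup [ 0.6686 -0.3431  0.066 ]
b1 [ 0.5229 -0.0903  0.03  ]
b2 [ 0.4748 -0.1817  0.03  ]
b3 [ 0.5456 -0.223   0.15  ]
scope0 [ 0.4883 -0.0728  0.1   ]
scope1 [0.5222 0.0058 0.3   ]
[0.1509 0.3097 0.7412] [ 0.4667 -0.2059  1.3375]
(0.45, -0.1, 0.3) 0 [ 32.   7. -25.  93.   3.  80. -83.]
(0.45, -0.1, 0.3) 90 [ 41.   8. -34.  93.   5.  80.   6.]
(0.45, -0.1, 0.3) 180 [ 43.   8. -37.  93.   5.  80.  96.]
(0.45, -0.1, 0.3) -90 [  27.    7.  -19.   93.    2.   80. -172.]
(0.45, -0.25, 0.3) 0 [ 36.  13. -11.  86.   3.  81. -65.]
(0.45, -0.25, 0.3) 90 [ 45.  14. -23.  86.   5.  82.  22.]
(0.45, -0.25, 0.3) 180 [ 53.  15. -33.  85.   8.  82. 110.]
(0.45, -0.25, 0.3) -90 [  29.   12.   -2.   86.    0.   81. -153.]
(0.5, -0.2, 0.35) 0 [ 32.  16. -16.  76.   4.  89. -74.]
(0.5, -0.2, 0.35) 90 [ 40.  17. -27.  76.   7.  89.  14.]
(0.5, -0.2, 0.35) 180 [ 45.  18. -35.  76.  10.  90. 102.]
(0.5, -0.2, 0.35) -90 [  24.   15.   -6.   76.    2.   89. -161.]
(0.35, -0.2, 0.35) 0 [ 41.  -1. -13.  95.  -0.  87. -62.]
(0.35, -0.2, 0.35) 90 [ 51.  -1. -23.  94.  -0.  87.  28.]
(0.35, -0.2, 0.35) 180 [ 55.  -1. -27.  94.  -0.  87. 118.]
(0.35, -0.2, 0.35) -90 [  38.   -1.  -10.   95.   -0.   87. -152.]
(0.6, -0.15, 0.35) 0 [ 24.  26. -20.  62.   9.  93. -83.]
(0.6, -0.15, 0.35) 90 [ 30.  28. -30.  61.  13.  94.   4.]
(0.6, -0.15, 0.35) 180 [ 33.  29. -37.  61.  17.  95.  91.]
(0.6, -0.15, 0.35) -90 [  16.   25.   -6.   62.    3.   93. -169.]
[179.9953   0.0012  19.5884]
```

```bash
cat >> h.py <<'E'
TC=vision.calibration("wrist")["T_tool_cam"]
def look(c,t):
    """tool pose putting the wrist camera at c looking at t, image up = up"""
    c,t=np.array(c,float),np.array(t,float);z=(c-t)/np.linalg.norm(c-t);x=np.cross([0,0,1.],z);x/=np.linalg.norm(x)
    C=np.eye(4);C[:3,:3]=np.c_[x,np.cross(z,x),z];C[:3,3]=c
    T=C@np.linalg.inv(TC);return T[:3,3],Ro.from_matrix(T[:3,:3]).as_euler("xyz",degrees=True)
E
python3 - <<'E'
from h import *
H=(.53,-.17,.1);L=(.4,-.3,.08)
for c,t in [((.25,-.25,.4),(.47,-.22,.1)),((.2,-.2,.4),(.47,-.22,.1)),((.42,-.5,.4),(.47,-.2,.1)),((.45,-.45,.45),(.48,-.22,.1)),((.35,-.4,.45),(.46,-.22,.1)),((.35,-.4,.35),(.47,-.22,.1)),((.6,-.4,.4),(.5,-.2,.1)),((.5,-.02,.5),(.5,-.2,.1)),((.45,-.12,.5),(.5,-.2,.1))]:
    p,o=look(c,t);q=robot.inverse_kinematics(p,o);print(c,p,o,None if q is None else np.round(q))
E
```

```text
(0.25, -0.25, 0.4) [ 0.3063 -0.2421  0.2661] [179.9554 -53.6486   7.7934] [ 82.  -7.  -1. 133. -60.  69.  30.]
(0.2, -0.2, 0.4) [ 0.2694 -0.2049  0.2722] [179.9501 -59.2078  -4.2037] None
(0.42, -0.5, 0.4) [ 0.4324 -0.4242  0.2764] [179.9459 -62.5351  80.574 ] None
(0.45, -0.45, 0.45) [ 0.4562 -0.4006  0.3133] [179.9577 -50.6755  82.595 ] None
(0.35, -0.4, 0.45) [ 0.3727 -0.3624  0.3113] [179.9594 -48.2207  58.5956] [ 75.  30. -14.  77. -34. 100.  32.]
(0.35, -0.4, 0.35) [ 0.3869 -0.3443  0.2208] [179.9513 -58.0134  56.3416] [ 78.  37. -15.  86. -39.  92.  40.]
(0.6, -0.4, 0.4) [ 0.5742 -0.3489  0.2663] [179.9552 -53.8419 116.5935] None
(0.5, -0.02, 0.5) [ 0.5002 -0.047   0.357 ] [179.9634 -41.3704 -89.9777] [ 21.  26. -62.  85.  55. 109. 142.]
(0.45, -0.12, 0.5) [ 0.4498 -0.1194  0.3545] [179.9683 -30.4133 -57.9752] [  69.  -13.  -63.  104.   14.   64. -147.]
```

```bash
python3 - <<'E'
from h import *
for n,(c,t) in {"w1":((.35,-.4,.45),(.46,-.22,.1)),"w2":((.3,-.3,.45),(.46,-.22,.1))}.items():
    p,o=look(c,t)
    if robot.inverse_kinematics(p,o) is None: print("no",n);continue
    robot.move_to(p,o);robot.pause(.2);shot(n)
    for l in ["lamp","band","lamp_house","mouth","test_button","eyepiece"]:
        print(n,l,[(np.round(d["rect"]).tolist(),round(d["p"],2)) for d in recognise(l,"wrist")])
print(robot.current_time_s())
E
```

```text
w1 lamp [([303.0, 83.0, 32.0, 39.0], 0.96), ([233.0, 286.0, 129.0, 109.0], 0.85), ([375.0, 145.0, 41.0, 43.0], 0.57)]
w1 band [([375.0, 146.0, 38.0, 48.0], 0.97), ([233.0, 287.0, 125.0, 112.0], 0.8), ([302.0, 82.0, 28.0, 42.0], 0.75)]
w1 lamp_house [([277.0, 148.0, 79.0, 106.0], 0.78), ([413.0, 209.0, 52.0, 49.0], 0.15)]
w1 mouth [([279.0, 145.0, 77.0, 105.0], 0.75)]
w1 test_button [([233.0, 288.0, 129.0, 108.0], 0.71), ([284.0, 106.0, 23.0, 18.0], 0.61)]
w1 eyepiece []
w2 lamp [([310.0, 100.0, 18.0, 54.0], 0.89), ([212.0, 69.0, 12.0, 52.0], 0.65)]
w2 band [([213.0, 70.0, 12.0, 48.0], 0.74), ([310.0, 100.0, 14.0, 56.0], 0.58), ([284.0, 279.0, 65.0, 129.0], 0.55)]
w2 lamp_house [([244.0, 145.0, 86.0, 111.0], 0.7), ([286.0, 277.0, 62.0, 124.0], 0.22)]
w2 mouth [([243.0, 141.0, 84.0, 111.0], 0.63)]
w2 test_button [([240.0, 100.0, 23.0, 18.0], 0.59)]
w2 eyepiece [([163.0, 232.0, 26.0, 23.0], 0.56)]
3.7833
```

View pics/w1.png

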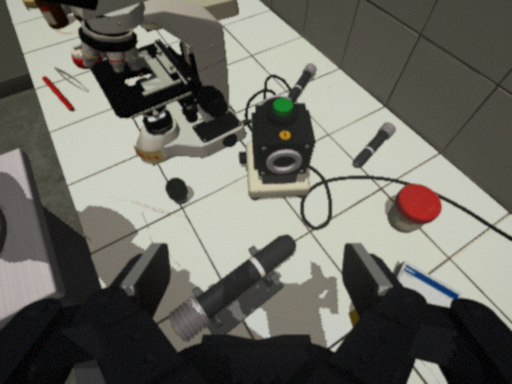

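The picture shows the bore collar at (284,160) facing the camera, the button at (284,105) and the lamp in its cradle at (235,285), nose towards (290,240). The two small look-alikes are at (303,83) and (375,145). Next I take closer views for metric fits.

```bash
python3 - <<'E'
from h import *
t0=robot.current_time_s()
V={"a1":((.43,-.40,.31),(.51,-.2,.1)),"a2":((.40,-.33,.35),(.50,-.2,.1)),"a3":((.37,-.37,.33),(.5,-.2,.1)),"l1":((.40,-.32,.32),(.395,-.302,.08)),"l2":((.40,-.30,.36),(.44,-.30,.08)),}
for n,(c,t) in V.items():
    p,o=look(c,t)
    q=robot.inverse_kinematics(p,o)
    if n[0]=="l":
        p=np.array([.33 if n=="l1" else .29,-.306,.27]);o=[180,0,6];q=robot.inverse_kinematics(p,o)
    if q is None: print("no",n);continue
    robot.move_to(p,o);robot.pause(.25);shot(n);print(n,p,robot.current_time_s()-t0)
a=[cv2.imread(f"pics/{n}.png") for n in ("a1","a2","a3","l1","l2") if __import__("os").path.exists(f"pics/{n}.png")]
a=[cv2.resize(i,(400,300),interpolation=cv2.INTER_AREA) for i in a][:4]
while len(a)<4:a.append(a[0]*0)
cv2.imwrite("pics/m1.png",np.vstack([np.hstack(a[:2]),np.hstack(a[2:])]))
E
```

```text
a1 [ 0.4589 -0.3273  0.1867] 1.1583999999999999
a2 [ 0.4303 -0.2905  0.2127] 1.9250000000000003
a3 [ 0.4137 -0.3127  0.203 ] 2.4834
l1 [ 0.33  -0.306  0.27 ] 4.1584
l2 [ 0.29  -0.306  0.27 ] 4.7417
```

View pics/m1.png

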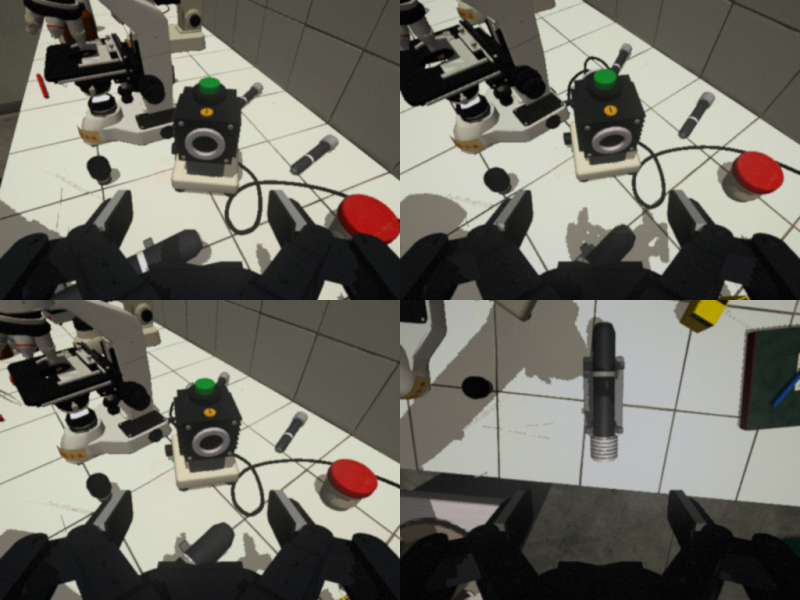

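m1 shows collar rings (in full-size pixels) near a1 (262,181), a2 (269,179), a3 (270,180), with a dark bore inside. In l1 the lamp lies from (257,30) to (258,205), with the band at about (260,94).

```bash
python3 - <<'E'
from h import *
from scipy.optimize import least_squares
seeds={"a1":(262,181),"a2":(269,179),"a3":(270,180)}
C={};G=[];crops=[]
for n,(u,v) in seeds.items():
    im=cv2.imread(f"pics/{n}.png");g=cv2.cvtColor(im,cv2.COLOR_BGR2GRAY).astype(float);g=cv2.GaussianBlur(g,(0,0),.7)
    # radial subpixel edges of the hole: first strong dark->bright gradient from the centre
    for it in range(2):
        pts=[]
        for th in np.linspace(0,2*np.pi,72,endpoint=False):
            r=np.arange(3,26,.25);x=(u+r*np.cos(th)).astype(np.float32);y=(v+r*np.sin(th)).astype(np.float32)
            p=cv2.remap(g.astype(np.float32),x[None],y[None],cv2.INTER_LINEAR)[0];d=np.gradient(p)
            k=np.where(p>.5*(np.min(p[:40])+np.max(p)))[0]
            if len(k): pts.append((u+r[k[0]]*np.cos(th),v+r[k[0]]*np.sin(th)))
        pts=np.array(pts,np.float32);e=cv2.fitEllipse(pts);u,v=e[0]
    print(n,e,len(pts));C[n]=pts
    hsv=cv2.cvtColor(im,cv2.COLOR_BGR2HSV);m=cv2.inRange(hsv,(45,100,80),(80,255,255));k,l,s,c=cv2.connectedComponentsWithStats(m);i=1+np.argmax(s[1:,4]);print("green",c[i],s[i]);G.append((*load(n),c[i]))
    cr=im[90:240,190:340].copy()
    for p in pts: cv2.circle(cr,(int(round(p[0]-190)),int(round(p[1]-90))),0,(0,0,255),-1)
    crops.append(cv2.resize(cr,(266,266),interpolation=cv2.INTER_NEAREST))
cv2.imwrite("pics/m2.png",np.hstack(crops))
print("green centroid",tri(G))
th=np.linspace(0,2*np.pi,180)
def circ(p,r=.016):
    n=np.array([np.cos(p[3]),np.sin(p[3]),0]);h=np.array([-n[1],n[0],0])
    return p[:3]+r*(np.cos(th)[:,None]*h+np.sin(th)[:,None]*[0,0,1])
from scipy.spatial import cKDTree
def res(p):
    o=[]
    for n,pts in C.items():
        q=proj(*load(n),circ(p,p[4]));e=cv2.fitEllipse(q.astype(np.float32))
        d,i=cKDTree(q).query(pts); c=q.mean(0); o.append(np.linalg.norm(pts-c,axis=1)-np.linalg.norm(q[i]-c,axis=1))
    return np.concatenate(o)
s=least_squares(res,[.51,-.205,.115,1.09,.016],loss="soft_l1",f_scale=.5,x_scale=[.01,.01,.01,.1,.01],diff_step=1e-4)
print(s.x,np.degrees(s.x[3]),np.sqrt(np.mean(res(s.x)**2)))
E
```

```text
a1 ((261.7503662109375, 182.69705200195312), (24.25557518005371, 31.706634521484375), 100.79131317138672) 72
green [267.7935 106.1581] [255  99  27  15 310]
a2 ((270.60296630859375, 177.92454528808594), (18.39019203186035, 31.47640609741211), 75.24874114990234) 72
green [262.1616  97.7565] [248  88  29  21 464]
a3 ((269.638671875, 180.33401489257812), (21.383037567138672, 29.921920776367188), 71.66525268554688) 72
green [261.7333 107.52  ] [249 100  26  16 300]
green centroid (array([ 0.5384, -0.1599,  0.1697]), [array([0.1, 0. ]), array([-0.2,  0.2]), array([ 0.1, -0.2])])
[ 0.5123 -0.2082  0.1185  1.082   0.0155] 61.99293666873379 0.6412943624639189
```

View pics/m2.png

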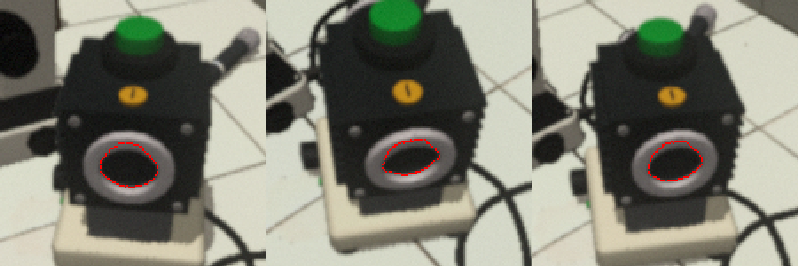

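The red edge points follow the bore rim in all three views. The fit gives the mouth at (0.512,-0.208,0.118) with yaw 62.0°. The mouth-to-button direction gives 61.6° and the base edge 62.3°, so they agree. Now the lamp.

```bash
python3 - <<'E'
from h import *
for n in("l1","l2"):
    im=cv2.imread(f"pics/{n}.png");K,E=load(n)
    print(n,"expected nose/band/tail px",proj(K,E,[[.464,-.296,.07],[.4084,-.302,.085],[.2917,-.3145,.07]]))
a,b=[cv2.resize(cv2.imread(f"pics/{n}.png")[y0:y0+230,200:320],(384,736)[:2],interpolation=cv2.INTER_CUBIC)[:600] for n,y0 in(("l1",20),("l2",0))]
a,b=[cv2.resize(cv2.imread(f"pics/{n}.png")[y0:y0+200,190:350],(400,500),interpolation=cv2.INTER_CUBIC) for n,y0 in(("l1",20),("l2",0))]
cv2.imwrite("pics/m3.png",np.hstack([a,b]))
E
```

```text
l1 expected nose/band/tail px [[259.3638  35.3594]
 [259.5356  94.7117]
 [259.3274 201.3122]]
l2 expected nose/band/tail px [[264.4011  -9.265 ]
 [264.4258  52.6224]
 [263.2405 168.8767]]
```

View pics/m3.png

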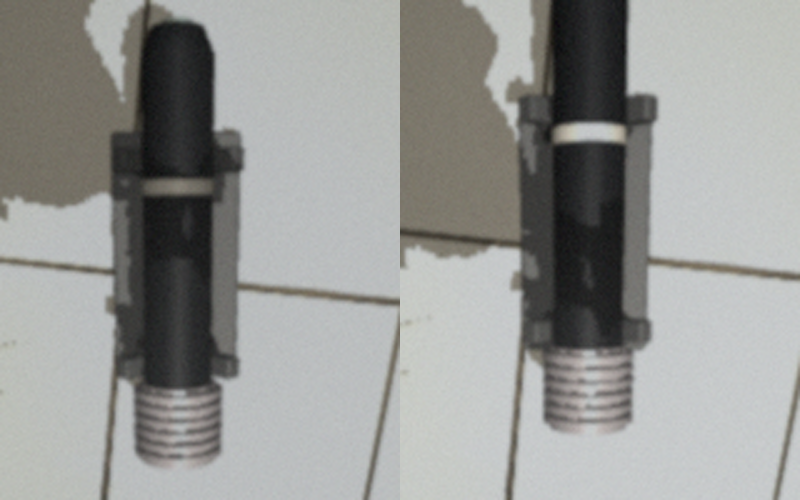

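```bash
python3 - <<'E'
from h import *
A=load("l1");B=load("l2")
f1=lambda u,v:(190+(u+.5)/2.5-.5,20+(v+.5)/2.5-.5)
f2=lambda u,v:(190+(u-400+.5)/2.5-.5,(v+.5)/2.5-.5)
print("band top",tri([(*A,f1(179,187)),(*B,f2(589,132))]))
print("sink junction (top edge)",tri([(*A,f1(178.5,385)),(*B,f2(588,348))]))
P=[atz(*A,f1(180,60),.07),atz(*A,f1(178.3,440),.07)];Q=[atz(*B,f2(590.5,40),.07),atz(*B,f2(588,400),.07)]
for X in(P,Q): d=X[0]-X[1];print(X,np.degrees(np.arctan2(d[1],d[0])))
print(robot.current_eef_rot(), atz(*A,f1(179,187),.085),atz(*B,f2(589,132),.085),atz(*A,f1(178.5,385),.09),atz(*B,f2(588,348),.09))
print("tip",atz(*A,f1(180,20),.07))
E
```

```text
band top (array([ 0.4088, -0.3033,  0.0836]), [array([-0.4, -0. ]), array([0.5, 0.1])])
sink junction (top edge) (array([ 0.3255, -0.3126,  0.0737]), [array([-0.2, -0. ]), array([0.2, 0. ])])
[array([ 0.4568, -0.2991,  0.07  ]), array([ 0.2987, -0.3157,  0.07  ])] 5.993332927113173
[array([ 0.4433, -0.2998,  0.07  ]), array([ 0.3023, -0.3152,  0.07  ])] 6.195255115815632
[-179.9857   -0.0213    6.0782] [ 0.4088 -0.3037  0.085 ] [ 0.4086 -0.3028  0.085 ] [ 0.3295 -0.3121  0.09  ] [ 0.3275 -0.3116  0.09  ]
tip [ 0.471  -0.2976  0.07  ]
```

Checks:
- Band top measures 0.0836, against an expected 0.085.
- Sink junction and tip agree with the −38 and +105 mm given.
- Lamp origin ≈ (0.364,-0.308,0.070), yaw 6.1°.

Next I grasp and go to the pre-insert pose.

```bash
cat >> h.py <<'E'
M=np.array([.5123,-.2082,.115]);YB=62.0
AX=np.array([np.cos(np.radians(YB)),np.sin(np.radians(YB)),0]);LAT=np.array([-AX[1],AX[0],0])
def st(): 
    f=np.array(robot.current_contact_force());print("t%.1f"%robot.current_time_s(),"pos",np.array(robot.current_tool_pos()),"F ax/lat/z",np.round([f@AX,f@LAT,f[2]],1),"gap %.3f"%robot.current_finger_gap(),"M",np.round(robot.current_torque(),2))
E
python3 - <<'E'
from h import *
o=[180,0,6.1];L=np.array([.364,-.3081,0])
robot.move_to(L+[0,0,.15],o);fingers.gripper_to(1.0)
print(robot.line_to(L+[0,0,.066],o,velocity=.12,f_stop=8));st()
fingers.gripper_to(0.0,force=50);st()
robot.line_to(L+[0,0,.166],velocity=.12);st()
p=M-AX*.15;p[2]=.166
robot.move_to(p,[180,0,YB]);robot.line_to([p[0],p[1],M[2]-.004],velocity=.12);st();robot.pause(.2);shot("i1")
im=cv2.imread("pics/i1.png")
s=vision.grab_frame("scene")[:,:,::-1];
cv2.imwrite("pics/m4.png",np.vstack([np.hstack([cv2.resize(im,(400,300)),cv2.resize(s[170:260,210:370],(400,300))])]))
E
```

```text
False
t10.2 pos [ 0.3646 -0.3085  0.0667] F ax/lat/z [ 0.1 -0.1 -0.3] gap 1.002 M [ 0.02 -0.03 -0.  ]
t10.8 pos [ 0.3641 -0.3078  0.0665] F ax/lat/z [1.  1.6 6. ] gap 0.331 M [0.37 0.27 0.  ]
t11.8 pos [ 0.3633 -0.3076  0.165 ] F ax/lat/z [ 0.1 -0.  -2.3] gap 0.333 M [ 0.05  0.03 -0.04]
t13.2 pos [ 0.4421 -0.3407  0.1115] F ax/lat/z [ 0.7  0.3 -3.2] gap 0.335 M [ 0.01 -0.05 -0.01]
```

View pics/m4.png

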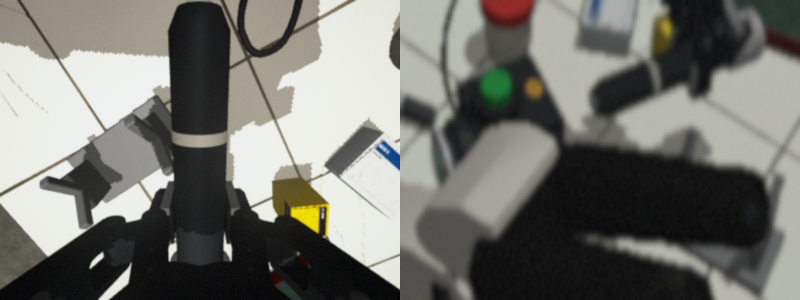

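Lamp held, aligned with the tool centre (nose at columns 170–229 of 400); the cradle is empty at left and the band is at (200,140). Now a force-guarded insertion.

```bash
python3 - <<'E'
from h import *
im=cv2.imread("pics/i1.png");K,E=load("i1");g=cv2.cvtColor(im,cv2.COLOR_BGR2GRAY)
col=g[150:210,250:262].mean(1);k=np.where(col>.5*(col.max()+col.min()))[0]+150;v=(k[0]+k[-1])/2;print("band rows",k)
for r in (30,60,90,120,150,210,230):
    x=np.where(g[r,180:330]<75)[0]; print(r,x.min()+180,x.max()+180,end="; ")
tcp=np.array([.4421,-.3407,.1115])
b=atz(K,E,(255.7,v),M[2]+.015);print("band ahead of TCP",(b-tcp)@AX,(b-tcp)@LAT)
def go(d,f,v=.03):   # d = depth of nominal nose tip past the mouth
    p=M+AX*(d-.105);p[2]=tcpz;r=robot.line_to(p,velocity=v,f_stop=f);print(d,r);st();return r
tcpz=M[2]-.0035
go(-.005,6,.08)
if not go(.012,6): go(.016,8)
E
```

```text
band rows [173 174 175 176 177 178 179 180 181 182 183 184 185 186 187 188]
30 219 312; 60 216 324; 90 218 324; 120 219 291; 150 187 290; 210 206 288; 230 223 288; band ahead of TCP 0.04521012275030581 -0.0001394969259126723
-0.005 False
t14.1 pos [ 0.4607 -0.3054  0.1115] F ax/lat/z [ 0.1 -0.  -2.1] gap 0.331 M [ 0.    0.02 -0.01]
0.012 False
t14.8 pos [ 0.4688 -0.2903  0.1115] F ax/lat/z [ 0.3 -0.1 -2.1] gap 0.332 M [-0.02 -0.14 -0.09]
0.016 False
t15.1 pos [ 0.4708 -0.2865  0.1116] F ax/lat/z [ 0.2 -1.2 -3. ] gap 0.332 M [-0.02 -0.13 -0.04]
```

```bash
python3 - <<'E'
from h import *
off=np.zeros(3)
for d in (.022,.03,.038,.046,.052):
    p=M+AX*(d-.1052)+off;p[2]=M[2]-.0035+off[2]
    r=robot.line_to(p,velocity=.03,f_stop=14);print(d,r,off);st()
    f=np.array(robot.current_contact_force());fl=f@LAT;fz=f[2]+2.2
    if r: break
    if abs(fl)>3: off=off+LAT*np.sign(fl)*.0006
    if abs(fz)>4: off=off+np.array([0,0,np.sign(fz)*.0006])
s=vision.grab_frame("scene")[:,:,::-1];cv2.imwrite("pics/s2.png",s)
shot("i2")
E
```

```text
0.022 False [0. 0. 0.]
t15.5 pos [ 0.4738 -0.2811  0.1116] F ax/lat/z [ 1.5 -1.3 -3.2] gap 0.329 M [ 0.03 -0.27 -0.1 ]
0.03 False [0. 0. 0.]
t15.9 pos [ 0.4775 -0.2741  0.1116] F ax/lat/z [ 1.  -1.  -2.5] gap 0.332 M [-0.31 -0.23 -0.14]
0.038 False [0. 0. 0.]
t16.3 pos [ 0.481  -0.2675  0.1115] F ax/lat/z [-2.3 -2.2 -3.1] gap 0.336 M [-0.69 -0.12 -0.14]
0.046 False [0. 0. 0.]
t16.7 pos [ 0.4848 -0.2601  0.1115] F ax/lat/z [-1.6 -2.7 -3.4] gap 0.338 M [-0.74 -0.14 -0.15]
0.052 False [0. 0. 0.]
t17.1 pos [ 0.4875 -0.255   0.1115] F ax/lat/z [-2.1 -2.6 -4.2] gap 0.337 M [-0.79 -0.15 -0.16]
```

```bash
python3 - <<'E'
from h import *
a=cv2.imread("pics/i2.png")[40:270,150:360]
cv2.imwrite("pics/m5.png",cv2.resize(a,None,fx=2.6,fy=2.6,interpolation=cv2.INTER_CUBIC))
K,E=load("i2");print(proj(K,E,[M+[0,0,.0255],M+[0,0,.015],M+AX*.006+[0,0,.0255],M-AX*.008+[0,0,.015]]))
E
```

```text
[[256.8318 166.8069]
 [256.7522 160.5993]
 [256.8473 148.7507]
 [256.7359 181.7252]]
```

View pics/m5.png

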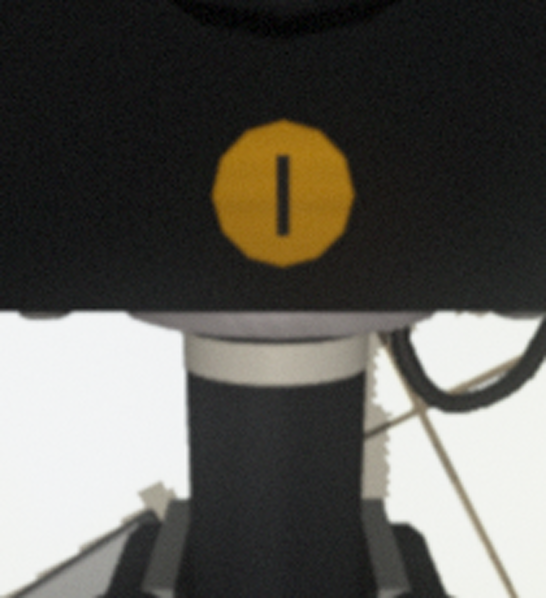

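i2 shows the collar's upper edge at crop row 337 (image row 170) and the band's rear edge at 383 (row 187). About 6–6.5 mm remain. I'll push 5.5 mm, open, slide back so the camera is edge-on to the collar face, and measure.

```bash
python3 - <<'E'
from h import *
z=M[2]-.0035
p=M+AX*(.0575-.1052);p[2]=z
print(robot.line_to(p,velocity=.03,f_stop=14));st()
fingers.gripper_to(.75);st();robot.pause(.2)
q=p-AX*.026;robot.line_to(q,velocity=.06,f_stop=8);robot.pause(.2);st();shot("i3")
a=cv2.imread("pics/i3.png")[20:250,150:360]
cv2.imwrite("pics/m6.png",cv2.resize(a,None,fx=2.6,fy=2.6,interpolation=cv2.INTER_CUBIC))
K,E=load("i3");print(proj(K,E,[M+[0,0,.0255],M+[0,0,.015],M-AX*.003+[0,0,.015]]))
g=cv2.cvtColor(cv2.imread("pics/i3.png"),cv2.COLOR_BGR2GRAY);print(g[80:150,252:260].mean(1).astype(int).tolist())
E
```

```text
False
t17.5 pos [ 0.49   -0.2502  0.1115] F ax/lat/z [-2.8 -2.9 -4. ] gap 0.334 M [-0.87 -0.16 -0.2 ]
t17.9 pos [ 0.4902 -0.2496  0.1117] F ax/lat/z [ 0.  -0.6  0.1] gap 0.751 M [0.   0.   0.04]
t18.9 pos [ 0.478  -0.2727  0.1116] F ax/lat/z [ 0.4  0.6 -0.2] gap 0.746 M [0.01 0.02 0.  ]
[[257.2857 103.506 ]
 [257.1586 103.1471]
 [257.1415 112.1224]]
[21, 22, 21, 21, 23, 22, 22, 19, 25, 46, 76, 103, 118, 124, 128, 132, 133, 133, 130, 128, 125, 123, 120, 119, 115, 114, 109, 96, 95, 132, 158, 165, 164, 164, 164, 164, 165, 163, 164, 163, 153, 111, 58, 39, 38, 37, 37, 37, 37, 36, 37, 37, 38, 37, 36, 38, 37, 37, 39, 38, 38, 37, 35, 37, 36, 38, 39, 36, 37, 38]
```

View pics/m6.png

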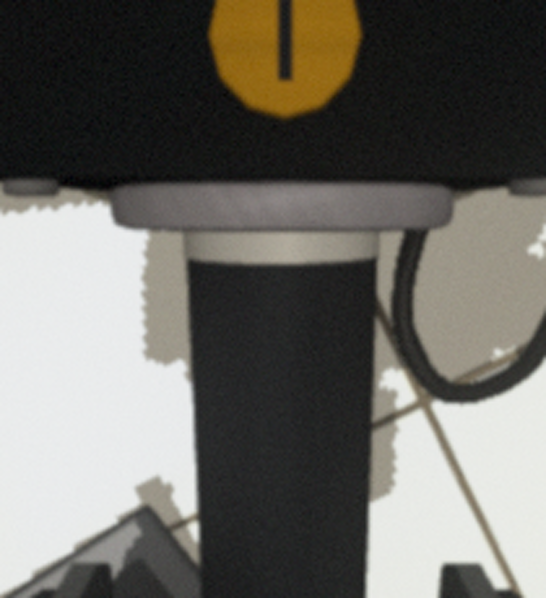

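```bash
python3 - <<'E'
from h import *
from scipy.optimize import brentq
K,E=load("i3")
for zz in (.0255,.0235):
    for r in (108.0,108.5):
        s=brentq(lambda s:proj(K,E,M+AX*s+[0,0,zz])[0,1]-r,-.02,.02)
        b=brentq(lambda s:proj(K,E,M+AX*s+[0,0,.015])[0,1]-121.2,-.03,.02)
        print(zz,r,"face",s*1e3,"band rear",b*1e3,"push",(s-(b+.003))*1e3)
E
```

```text
0.0255 108.0 face -1.349491762476009 band rear -6.0872270160235304 push 1.7377352535475212
0.0255 108.5 face -1.5003523465223616 band rear -6.0872270160235304 push 1.5868746695011688
0.0235 108.0 face -1.4001960237002853 band rear -6.0872270160235304 push 1.687030992323245
0.0235 108.5 face -1.554191586132697 band rear -6.0872270160235304 push 1.5330354298908333
```

```bash
python3 - <<'E'
from h import *
from scipy.optimize import brentq
z=M[2]-.0035
p=M+AX*(.0575-.1052);p[2]=z;q=p-AX*.026
robot.line_to(p-AX*.018,velocity=.06);robot.pause(.2);st()
fingers.gripper_to(0,force=50);robot.pause(.1);st()
robot.line_to(p-AX*(.018-.00165),velocity=.02,f_stop=20);robot.pause(.3);st()
fingers.gripper_to(.75);robot.line_to(q,velocity=.06,f_stop=8);robot.pause(.3);st();K,E=shot("i4")
g=cv2.cvtColor(cv2.imread("pics/i4.png"),cv2.COLOR_BGR2GRAY);c=g[90:135,252:260].mean(1);print(c.astype(int).tolist())
k=90+np.argmax((c<100)&(np.arange(90,135)>112));r=k-1+(c[k-91]-100)/(c[k-91]-c[k-90]);print("rear row",r)
b=brentq(lambda s:proj(K,E,M+AX*s+[0,0,.015])[0,1]-r,-.03,.02);print("rear",b*1e3,"push",-1.43-(b*1e3+3))
E
```

```text
t19.4 pos [ 0.4814 -0.2664  0.1115] F ax/lat/z [-0.7 -0.5  0.1] gap 0.751 M [0.01 0.01 0.02]
t20.0 pos [ 0.4815 -0.2665  0.1116] F ax/lat/z [ 0.4 -0.3 -0.2] gap 0.333 M [-0.12 -0.08  0.03]
t20.5 pos [ 0.4815 -0.2664  0.1115] F ax/lat/z [-4.5 -0.7  1.3] gap 0.332 M [-1.    0.38 -0.02]
t21.6 pos [ 0.4778 -0.273   0.1116] F ax/lat/z [0.3 0.2 0.2] gap 0.750 M [-0.02 -0.01  0.01]
[108, 119, 124, 127, 130, 131, 129, 128, 127, 124, 121, 118, 118, 115, 112, 107, 93, 97, 134, 158, 163, 163, 163, 163, 162, 163, 163, 163, 162, 152, 111, 58, 36, 35, 36, 37, 35, 37, 36, 35, 36, 37, 36, 36, 37]
rear row 120.21462264150944
rear -6.103026364721619 push 1.673026364721619
```

The arm's compliance absorbed the push against the shoe's drag. I'll push again in increments until the TCP itself has advanced.

```bash
python3 - <<'E'
from h import *
from scipy.optimize import brentq
z=M[2]-.0035
p=M+AX*(.0575-.1052);p[2]=z;q=p-AX*.026
ax=lambda:np.mean([np.array(robot.current_tool_pos())@AX for _ in range(8)])
robot.line_to(p-AX*.018,velocity=.06);robot.pause(.2)
fingers.gripper_to(0,force=50);robot.pause(.1);a0=ax()
for e in np.arange(.002,.007,.0005):
    robot.line_to(p-AX*(.018-e),velocity=.02,f_stop=20);robot.pause(.15);m=ax()-a0
    print(round(e*1e3,1),round(m*1e3,2),round(float(np.array(robot.current_contact_force())@AX),1))
    if m>.0016: break
fingers.gripper_to(.75);robot.line_to(q,velocity=.06,f_stop=8);robot.pause(.3);st();K,E=shot("i5")
g=cv2.cvtColor(cv2.imread("pics/i5.png"),cv2.COLOR_BGR2GRAY);c=g[90:135,252:260].mean(1);print(c.astype(int).tolist())
k=90+np.argmax((c<100)&(np.arange(90,135)>112));r=k-1+(c[k-91]-100)/(c[k-91]-c[k-90]);print("rear row",r)
b=brentq(lambda s:proj(K,E,M+AX*s+[0,0,.015])[0,1]-r,-.03,.02);print("rear",b*1e3,"push",-1.43-(b*1e3+3))
E
```

```text
2.0 0.16 -5.3
2.5 0.18 -5.3
3.0 0.36 -6.1
3.5 0.75 -7.4
4.0 1.16 -7.0
4.5 1.65 -5.8
t26.1 pos [ 0.4779 -0.273   0.1116] F ax/lat/z [ 0.1 -0.2 -0.4] gap 0.751 M [ 0.02 -0.    0.01]
[104, 117, 124, 127, 132, 131, 132, 129, 126, 124, 122, 119, 119, 115, 115, 110, 95, 92, 131, 158, 163, 163, 165, 163, 159, 139, 92, 49, 37, 36, 35, 36, 36, 36, 36, 35, 35, 37, 37, 35, 36, 36, 36, 36, 37]
rear row 115.83819628647215
rear -4.554870187577281 push 0.12487018757728108
```

Depth is within about 0.1 mm. Now back off and press the button.

```bash
python3 - <<'E'
from h import *
p=np.array(robot.current_tool_pos())
robot.line_to([p[0],p[1],.26],velocity=.15,f_stop=8);st()
fingers.gripper_to(0)
B=np.array([.5378,-.1605,0]);o=[180,0,30]
print(np.round(robot.inverse_kinematics(B+[0,0,.22],o)))
robot.move_to(B+[0,0,.235],o);robot.pause(.2);st()
r=robot.line_to(B+[0,0,.195],velocity=.08,f_stop=6);print(r);st()
for z in (.190,.187,.184,.182,.180,.178,.176,.174):
    r=robot.line_to(B+[0,0,z],velocity=.03,f_stop=25);robot.pause(.15)
    f=np.array(robot.current_contact_force());print(z,r,np.round(f,1),np.round(robot.current_tool_pos()[2],4))
    if r or f[2]>15: break
vision.grab_frame("top")
robot.line_to(B+[0,0,.235],velocity=.1);robot.pause(.2);st()
E
```

```text
t27.3 pos [ 0.4772 -0.2728  0.2589] F ax/lat/z [-0.   0.3  0. ] gap 0.750 M [ 0.03  0.04 -0.05]
[ 37.  23. -30.  87.  12.  74. -55.]
t28.9 pos [ 0.5374 -0.1624  0.2351] F ax/lat/z [-0.9 -0.6  0. ] gap 0.003 M [-0.01  0.    0.  ]
False
t29.5 pos [ 0.538  -0.1605  0.1951] F ax/lat/z [0.3 0.2 0. ] gap -0.001 M [ 0.02 -0.03  0.03]
0.19 False [0.1 0.4 1.3] 0.1902
0.187 False [-0.5 -0.7  2.7] 0.1874
0.184 False [0.8 1.9 4.8] 0.1843
0.182 False [-1.6  0.4 13.1] 0.184
0.18 False [-6.2  1.2 20.8] 0.1839
t32.6 pos [ 0.5372 -0.1605  0.234 ] F ax/lat/z [1.  0.8 0.3] gap -0.001 M [ 0.01 -0.01  0.03]
```

The button bottomed at TCP z 0.184 (6 mm travel) with 21 N, then was released. Final check of the lamp's depth.

```bash
python3 - <<'E'
from h import *
robot.line_to([.5372,-.1605,.27],velocity=.15)
p,o=look((.44,-.36,.3),(.51,-.2,.12))
try: robot.move_to([.4779,-.273,.26],[180,0,YB])
except Exception as e: print(e)
robot.pause(.3);shot("f1");st()
K,E=load("f1");print(proj(K,E,[M-AX*.0014+[0,0,.015],M-AX*.0044+[0,0,.015]]))
a=cv2.imread("pics/f1.png");s=vision.grab_frame("scene")[:,:,::-1]
cv2.imwrite("pics/m7.png",np.hstack([cv2.resize(a[40:240,160:360],(400,400),interpolation=cv2.INTER_CUBIC),cv2.resize(s[160:280,210:330],(400,400),interpolation=cv2.INTER_CUBIC)]))
E
```

```text
t34.1 pos [ 0.4784 -0.2722  0.2601] F ax/lat/z [-0.6 -0.9 -0.3] gap 0.001 M [ 0.04  0.02 -0.01]
[[256.4358 104.1587]
 [256.4276 107.923 ]]
```

View pics/m7.png

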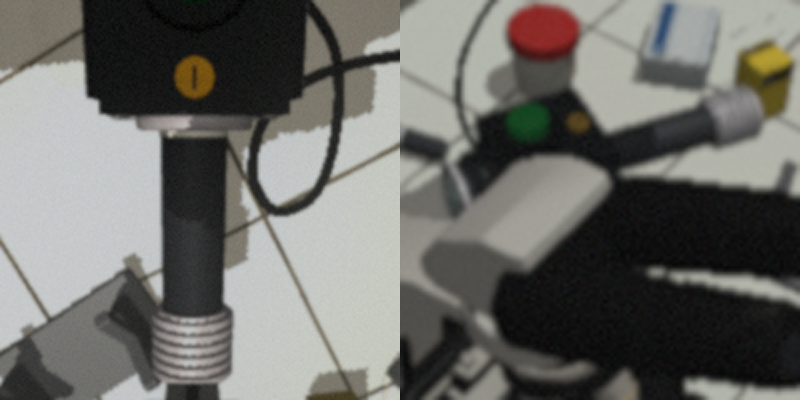

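The lamp sits in the bore with half the band showing at the collar (crop (194,133)). The button is up and the bystanders are undisturbed, so I'm handing in.

```bash
python3 -c "
from h import *
print(workorder.close_job())"
```

```text
the job is handed in; nothing more can be done
None
```

The lamp is in the bore with the collar rim at the middle of the white band (measured within about 0.1 mm), the test button was pressed its full 6 mm and released, and the job was handed in at about 34 s of the 53 s allowed.

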